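# Sort the washed cutlery into the cutlery tray

## Robot

A 6-joint arm with a two-finger parallel gripper is mounted at the origin on a cart in front of the work surface, level with it; the furniture and walls round the work are solid. World frame = base frame: x ahead of the robot, y to its left, z up, the work surface at z = 0. Lengths are in mm, angles in rad, forces in N, time in s.
With the tool pointing down it reaches from about 400 to 925 mm from the base axis. Payload 12.5 kg.
Tool frame: the origin (TCP) lies midway between the tips of the shut fingers; the grasp point (between the pads) lies 19 mm behind it (env.pinch_z is the z of the grasp point in the tool frame, in mm); z points along the fingers, y is the line along which they close (so a half turn about z gives the same grasp; the last joint's range is limited). The gripper opens to 95 mm and grips with 3 to 60 N. Pads are 20 mm wide; open, the fingers measure 119 mm over their backs; the gripper's body (75 mm by 180 mm) begins 59 mm behind the grasp point.
Start: joints at [-1.219, 0.491, 1.559, -0, 1.092, -0.106], TCP at [276.259, -560.649, 214.661] pointing down, gripper open.
Joint ranges: [-3.1, 3.1], [-0.84, 2.19], [0.05, 2.79], [-1.13, 4.28], [0.06, 2.93], [-2.69, 2.69]. Speed limits (rad/s): [2.22, 2.22, 2.79, 3.14, 3.14, 3.14].

## Interface

Orientations are given as [roll, pitch, yaw] about the fixed x, y, z axes, in that order (R = Rz(yaw) Ry(pitch) Rx(roll)).
In Python, from cell import env, eyes gives the robot as it stands.
- The arm moves only by the shell command python3 -m inch 'ROWS'. ROWS is JSON, a list of rows, each a list of 3 entries, a list of its own where there are three numbers: the shift along the tool's x, y, z in units of 60 mm (1.0 is 60 mm), then the turn about the tool's z in units of 5 degrees (1.0 is 5 degrees), then the closure, from -1 (fully open) to 1 (shut). In form: [[[tx, ty, tz], turn, claw], ...]. A call has exactly 10 rows; each row shifts and turns the commanded pose from where the row before left it, along the tool's axes as they then stand; what a row does not reach is not made up. A row lasts 1/8 s, in which the tool goes at most 62.5 mm and 10.7 degrees, less where a joint would pass 70% of its speed; a pose out of reach is approached as far as the arm can. A call is refused whole if a number of a shift passes 1 or a number of a turn 1, either way. A call with a gripper value outside its range is refused whole. The fingers move at their own pace and stop on an object; the grip force is fixed at half the most. Time passes only in rows, so rows that do not move let the fingers close, or fill a call up. It gives the time, the measured TCP pose, the force, the opening and the grip force at its end, in the units of the state.
- env.state(): the state, without advancing time (a new reading comes with each control period).
- eyes.read_camera(name): name is "scene" or "top" or "wrist"; returns a dict with "pixels" (384x512x3 uint8, red, green, blue), "fx", "fy", "cx", "cy" (pixels), "extrinsics" (4x4, takes a point from world to camera coordinates). Camera axes: x right, y down, z forward; pixel columns grow to the right and rows downward; lengths in mm; the calibration is good to about 2 mm. The wrist camera is an equidistant fisheye: a pixel r from the principal point sees the ray r / f radians off the axis. A picture is of the moment at which its call begins. There is no depth.
- env.job_done(): hands the job in; it is judged then, once.
Trained networks look in a picture, given as the dict that the camera call returned (one of the last four; its "shot" number tells which), for a name from the list of things; names that differ only in an ending like _2 or _b are one class to them, and where a whole thing is asked for, a point or a joint stands for the part that bears it (a point fixed in the world has none). Each returns a list of dicts, best first, with "score" (0 to 1); they miss things now and then, are a little off and sometimes report something else, mostly with a low value. They report only what shows in the picture. A call takes as long as a camera call.
- eyes.boxes_of(name, picture): "centre" ([row, column] in pixels, amid what is visible of it).
- eyes.cut_out(name, picture): "mask" (384x512 bool, what is visible of it) and "centre" ([row, column] in pixels, amid what is visible of it).
- eyes.spot_point(name, picture): "centre" ([row, column] in pixels: a listed point, or the origin of a listed thing).
The state is a dict: "t": time; "joints": joint angles; "qvel": joint speeds; "tau": joint torques, N m; "eef_pos": TCP position; "tcp_rot": TCP orientation; "ft_force": force on the tool from outside, world axes, zero at the start; "moment": the same for the moment, N m; "opening": opening from 0.0 (shut) to 1.0 (fully open); "grip_force": force on a finger pad.
Only numpy, scipy, OpenCV 4.12 (cv2) and the standard library are available. Lean on these libraries where they do the work, as an engineer would, in place of code of your own. Each camera call takes 0.05 s, during which the arm holds its last target. There are 200 camera calls.

## Task

Put the dry cutlery from the drying mat away in the wooden cutlery tray: the fork in the bin where a fork already lies, the dessert spoon in the bin with the dessert spoon, and both teaspoons in the empty bin. Lay each piece beside what is already there, not on top of it, lengthwise, flat on the bin's floor and right side up, with all heads towards the same end as the two pieces already in the tray. Those two stay in their bins, and do not push or knock the glass on the mat.

Things in the scene. Friction and masses are not known exactly. Their poses are not given: they have to be found in the camera images.
- bin_forks: Dark wooden bin, 232 x 112 mm outside, 36 mm high; walls and floor 4 mm, so 224 x 104 mm inside. One of three equal bins side by side (114 mm apart) in a low wooden tray; all fixed. Here forks go: one lies in it. Origin: middle of the underside of its head end; +x points out through that end, so the bin runs from x = 0 back to x = -232 mm, y = +-56, inner floor z = 4.
- bin_dessert_spoons: Dark wooden bin, 232 x 112 mm outside, 36 mm high; walls and floor 4 mm, so 224 x 104 mm inside. One of three equal bins side by side (114 mm apart) in a low wooden tray; all fixed. Here dessert spoons go: one lies in it. Origin: middle of the underside of its head end; +x points out through that end, so the bin runs from x = 0 back to x = -232 mm, y = +-56, inner floor z = 4.
- bin_teaspoons: Dark wooden bin, 232 x 112 mm outside, 36 mm high; walls and floor 4 mm, so 224 x 104 mm inside. One of three equal bins side by side (114 mm apart) in a low wooden tray; all fixed. Here teaspoons go: it starts empty. Origin: middle of the underside of its head end; +x points out through that end, so the bin runs from x = 0 back to x = -232 mm, y = +-56, inner floor z = 4.
- fork: Steel fork to be put away, 193 mm long, head 26 mm wide. Starts on a 4 mm thick teal ribbed drying mat. Origin: under the middle of its length; +x to the head, z up. Arched handle, 15 mm high at most; grip it across at x = -29 mm, where it is 9 mm wide and its top is 11 mm above the origin. 40 g.
- dessert_spoon: Steel dessert spoon to be put away, 188 mm long, bowl 38 mm wide. Starts on a 4 mm thick teal ribbed drying mat. Origin: under the middle of its length; +x to the head, z up. Arched handle, 15 mm high at most; grip it across at x = -29 mm, where it is 8 mm wide and its top is 11 mm above the origin. 45 g.
- teaspoon_a: One of two like steel teaspoons to be put away, 130 mm long, bowl 26 mm wide. Starts on a 4 mm thick teal ribbed drying mat. Origin: under the middle of its length; +x to the head, z up. Arched handle, 11 mm high at most; grip it across at x = -30 mm, where it is 8 mm wide and its top is 7 mm above the origin. 20 g.
- teaspoon_b: One of two like steel teaspoons to be put away, 130 mm long, bowl 26 mm wide. Starts on a 4 mm thick teal ribbed drying mat. Origin: under the middle of its length; +x to the head, z up. Arched handle, 11 mm high at most; grip it across at x = -30 mm, where it is 8 mm wide and its top is 7 mm above the origin. 20 g.
- tray_fork: Steel fork that already lies in the fork bin at the start, to one side of its middle, 204 mm long, head 28 mm wide, 18 mm high at most. Loose. Origin: under the middle of its length; +x to the head, z up. 
- tray_dessert_spoon: Steel dessert spoon that already lies in its bin at the start, to one side of its middle, 188 mm long, bowl 38 mm wide, 15 mm high at most. Loose. Origin: under the middle of its length; +x to the head, z up. 
- glass: Clear drinking glass, loose, upside down on the far part of the drying mat to drip dry; 81 mm across, 93 mm high. Origin: centre of its underside. To be left alone.

How it is judged (in metres and radians):
At the end, for the whole second after the job is handed in: Fork, dessert spoon and both teaspoons each lie in the bin of their kind, as do the two pieces that were there: origin within 47 mm of the bin's midline and at most 8 mm above its floor, within 0.3 rad of the bin's length and of level, heads to the bin's +x end, at rest; the glass stands (x of fork in the frame of bin_forks between -0.175 and -0.057 m and y of fork in the frame of bin_forks between -0.047 and 0.047 m and z of each of fork, tray_fork in the frame of bin_forks below 0.012 m and angle between the x axis of each of fork, tray_fork and the x axis of bin_forks, either way round below 0.3 rad and x of bin_forks in the frame of fork above 0.03 m and angle between each of fork, dessert_spoon, teaspoon_a, teaspoon_b, tray_fork, tray_dessert_spoon's own z axis and vertical below 0.3 rad and linear speed of each of fork, dessert_spoon, teaspoon_a, teaspoon_b, tray_fork, tray_dessert_spoon below 0.02 m/s and x of dessert_spoon in the frame of bin_dessert_spoons between -0.175 and -0.057 m and y of dessert_spoon in the frame of bin_dessert_spoons between -0.047 and 0.047 m and z of each of dessert_spoon, tray_dessert_spoon in the frame of bin_dessert_spoons below 0.012 m and angle between the x axis of each of dessert_spoon, tray_dessert_spoon and the x axis of bin_dessert_spoons, either way round below 0.3 rad and x of bin_dessert_spoons in the frame of dessert_spoon above 0.03 m and x of teaspoon_a in the frame of bin_teaspoons between -0.175 and -0.057 m and y of teaspoon_a in the frame of bin_teaspoons between -0.047 and 0.047 m and z of each of teaspoon_a, teaspoon_b in the frame of bin_teaspoons below 0.012 m and angle between the x axis of each of teaspoon_a, teaspoon_b and the x axis of bin_teaspoons, either way round below 0.3 rad and x of bin_teaspoons in the frame of teaspoon_a above 0.03 m and x of teaspoon_b in the frame of bin_teaspoons between -0.175 and -0.057 m and y of teaspoon_b in the frame of bin_teaspoons between -0.047 and 0.047 m and x of bin_teaspoons in the frame of teaspoon_b above 0.03 m and x of tray_fork in the frame of bin_forks between -0.175 and -0.057 m and y of tray_fork in the frame of bin_forks between -0.047 and 0.047 m and x of bin_forks in the frame of tray_fork above 0.03 m and x of tray_dessert_spoon in the frame of bin_dessert_spoons between -0.175 and -0.057 m and y of tray_dessert_spoon in the frame of bin_dessert_spoons between -0.047 and 0.047 m and x of bin_dessert_spoons in the frame of tray_dessert_spoon above 0.03 m and angle between glass's own z axis and vertical below 0.1 rad); the robot touches nothing.
It fails at once if the glass was pushed or knocked (distance of glass from where it was at the start of the episode above 0.015 m).
It also fails if it takes over 109 s, if anything falls off the work surface, if the arm or the gripper's body presses on something with over 40 N, if the wrist force passes 120 N, or if a joint passes its speed limit or range.

## Working session

There is one attempt and no reset: what is moved stays moved. The work goes in short steps, Python scripts to look and compute and a shell command to move; the robot and the scene stay as the last step left them, time stands still between calls to the robot, and variables do not carry over. Pictures are saved under pics/ and viewed, at most 14 in all, crops included, and the job is handed in when it is done.

```bash
mkdir -p pics; ls
cat > h.py <<'E'
import numpy as np,cv2
from cell import env,eyes
def ray(p,uv):
    R=np.array(p["extrinsics"]);u,v=uv
    d=np.array([(u-p["cx"])/p["fx"],(v-p["cy"])/p["fy"],1.0])
    return -R[:3,:3].T@R[:3,3],R[:3,:3].T@d
def ground(p,uv,z):
    c,d=ray(p,uv);return c+d*(z-c[2])/d[2]
def save(p,n): cv2.imwrite(f"pics/{n}.png",cv2.cvtColor(np.array(p["pixels"]),cv2.COLOR_RGB2BGR))
E
python3 - <<'E'
from h import *
print(env.state())
for n in ["top","scene"]:
    p=eyes.read_camera(n);save(p,n)
    print(n,p["fx"],p["cx"],p["cy"],np.round(p["extrinsics"],3).tolist())
    for o in ["fork","dessert_spoon","teaspoon_a","tray_fork","tray_dessert_spoon","glass","bin_forks","bin_dessert_spoons","bin_teaspoons"]:
        f=eyes.spot_point(o,p); g=eyes.cut_out(o,p)
        print(o,[(np.round(a["centre"]).tolist(),round(a["score"],2)) for a in f][:4],[(np.round(a["centre"]).tolist(),round(a["score"],2)) for a in g][:4])
E
```

```text
pics
{'t': 0.0, 'joints': array([-1.21858258e+00,  4.91549572e-01,  1.55944536e+00,  6.54716257e-06,
        1.09167367e+00, -1.05606418e-01]), 'qvel': array([-0.00100559, -0.00048409,  0.00076415, -0.00067823,  0.00106868,
       -0.00034154]), 'tau': array([-2.63201648e-03, -6.12645864e+01, -2.58185130e+01,  6.91350410e-02,
        4.81779815e-02, -1.10079839e-04]), 'eef_pos': array([ 276.18285196, -560.40562632,  214.06935477]), 'tcp_rot': array([-3.14052331e+00, -1.19190015e-04,  4.57817082e-01]), 'ft_force': array([-0.56024687,  0.63029841,  0.0597527 ]), 'moment': array([-0.02902959,  0.00889481, -0.03133843]), 'grip_force': 0.0, 'opening': 0.9987299682873606}
top 364.2737881584079 252.0528456112472 190.64555587384262 [[-0.017, -1.0, 0.023, -56.288], [-0.998, 0.016, -0.062, 602.464], [0.062, -0.024, -0.998, 970.907], [0.0, 0.0, 0.0, 1.0]]
fork [([229.0, 211.0], 0.83)] [([223.0, 211.0], 0.56)]
dessert_spoon [([232.0, 153.0], 0.78)] [([213.0, 153.0], 0.76)]
teaspoon_a [([232.0, 126.0], 0.75), ([222.0, 180.0], 0.51)] [([238.0, 177.0], 0.68), ([218.0, 122.0], 0.66)]
tray_fork [([20
[... 666 characters left out ...]
[([270.0, 303.0], 0.92), ([225.0, 296.0], 0.73)] [([266.0, 281.0], 0.92)]
teaspoon_a [([247.0, 286.0], 0.65), ([294.0, 307.0], 0.63)] [([290.0, 293.0], 0.77), ([243.0, 300.0], 0.7), ([171.0, 258.0], 0.2)]
tray_fork [([137.0, 261.0], 0.61), ([182.0, 255.0], 0.53)] [([136.0, 277.0], 0.59)]
tray_dessert_spoon [([178.0, 220.0], 0.49), ([182.0, 259.0], 0.48)] [([180.0, 239.0], 0.46), ([132.0, 262.0], 0.44)]
glass [([252.0, 228.0], 0.8), ([183.0, 257.0], 0.6)] [([242.0, 230.0], 0.68)]
bin_forks [([142.0, 231.0], 0.55)] [([135.0, 260.0], 0.76)]
bin_dessert_spoons [([177.0, 220.0], 0.82), ([144.0, 229.0], 0.61)] [([172.0, 258.0], 0.86)]
bin_teaspoons [([157.0, 225.0], 0.95)] [([150.0, 257.0], 0.64)]
```

Run:
```python
import cv2
t=cv2.imread("pics/top.png")[120:290,90:430]
cv2.imwrite("pics/topc.png",cv2.resize(t,None,fx=2.35,fy=2.35,interpolation=cv2.INTER_CUBIC))
t=cv2.imread("pics/scene.png")[100:330,180:380]
cv2.imwrite("pics/scenec.png",cv2.resize(t,None,fx=2.5,fy=2.5,interpolation=cv2.INTER_CUBIC))
```

```text
(no output)
```

View pics/topc.png

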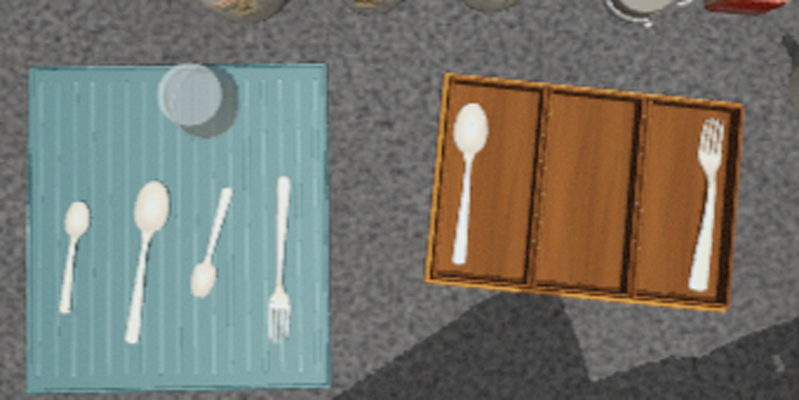

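View pics/scenec.png

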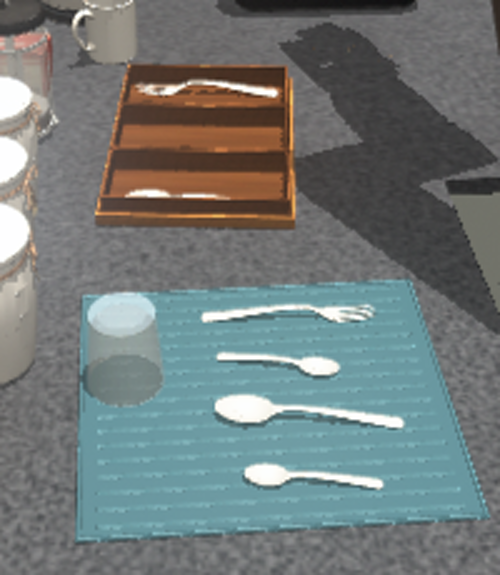

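The top view (crop scale 2.35, offset 90,120) shows four pieces on the mat. From left to right they are a teaspoon (head up), the dessert spoon (head up), a teaspoon (head down) and the fork (head down), with the glass at about (190,95). The tray has the dessert bin on the left, the empty bin in the middle and the fork bin on the right. Its heads point up (+x), so the fork and one teaspoon need a half turn.

```bash
cat > meas.py <<'E'
from h import *
def pieces(p,zt=None):
    im=np.array(p["pixels"]).astype(int)
    m=((im.min(2)>165)&(im.max(2)-im.min(2)<60)).astype(np.uint8)
    m[:140]=0;m[290:]=0;m[:,:95]=0;m[:,415:]=0
    n,l,s,c=cv2.connectedComponentsWithStats(m,connectivity=8)
    for i in range(1,n):
        if s[i,4]<60: continue
        ys,xs=np.nonzero(l==i)
        z=(4 if c[i][0]<240 else 4)+6
        P=np.array([ground(p,(x,y),z)[:2] for x,y in zip(xs,ys)])
        q=P-P.mean(0);a=np.linalg.svd(q,full_matrices=False)[2][0]
        if a[0]<0:a=-a
        t=q@a; w=q@np.array([-a[1],a[0]])
        t0,t1=t.min(),t.max();wid=lambda k:np.ptp(w[k])
        head=1 if wid(t>t1-.35*(t1-t0))>wid(t<t0+.35*(t1-t0)) else -1
        # axis from the two ends' mean lateral
        e0=P[t<t0+10].mean(0);e1=P[t>t1-10].mean(0)
        d=(e1-e0)/np.linalg.norm(e1-e0); o=(e0+e1)/2
        g=o-head*d*(-1)*(-29.5) if False else o+head*d*(-29.5)
        k=abs((P-g)@d)<4; lat=((P[k]-g)@np.array([-d[1],d[0]])).mean() if k.any() else 0
        print("comp",np.round(c[i]),s[i,4],"len %.0f"%(t1-t0+2.5),"mid",o.round(1),"head",head,"yaw of +x-end dir %.3f"%np.arctan2(d[1],d[0]),"grip",g.round(1),"lat %.1f"%lat)
if __name__=="__main__":
    p=eyes.read_camera("top");pieces(p)
    C=[np.array(ground(p,(90+u/2.35,120+v/2.35),36))[:2] for u,v in [(445,73),(745,103),(728,311),(428,281)]]
    print(np.round(C,1)); print([np.linalg.norm(C[i]-C[i-1]).round() for i in range(4)])
    M=[ground(p,(90+u/2.35,120+v/2.35),4)[:2].round() for u,v in [(28,65),(327,65),(330,388),(28,390)]];print(M)
    for o,z in [("bin_forks",0),("bin_dessert_spoons",0),("bin_teaspoons",0),("glass",4)]:
        f=eyes.spot_point(o,p)
        if f: r,c=f[0]["centre"];print(o,ground(p,(c,r),z).round(1))
E
python3 meas.py
```

```text
comp [163. 157.] 107 len 69 mid [696.3 170.9] head 1 yaw of +x-end dir -0.399 grip [669.1 182.4] lat -0.7
comp [289. 190.] 403 len 188 mid [ 581.6 -164.4] head 1 yaw of +x-end dir -0.110 grip [ 552.3 -161.2] lat -0.4
comp [390. 211.] 355 len 193 mid [ 547.5 -444.2] head 1 yaw of +x-end dir -0.123 grip [ 518.2 -440.6] lat -4.8
comp [209. 233.] 356 len 192 mid [497.6  52.8] head -1 yaw of +x-end dir -0.060 grip [527.  51.] lat -0.3
comp [151. 224.] 467 len 188 mid [497.  210.1] head 1 yaw of +x-end dir -0.153 grip [467.9 214.6] lat 1.1
comp [179. 226.] 257 len 133 mid [518.  130.3] head -1 yaw of +x-end dir -0.279 grip [546.4 122.2] lat 0.8
comp [120. 225.] 242 len 130 mid [503.2 292.4] head 1 yaw of +x-end dir -0.142 grip [474.  296.6] lat -0.3
[[ 706.1 -141.5]
 [ 666.5 -487.6]
 [ 429.1 -457.6]
 [ 469.5 -117. ]]
[np.float64(238.0), np.float64(348.0), np.float64(239.0), np.float64(343.0)]
[array([728., 345.]), array([723.,  -5.]), array([347.,  -4.]), array([352., 342.])]
bin_forks [ 673.1 -433.5    0. ]
bin_dessert_spoons [ 688.5 -208.6    0. ]
bin_teaspoons [ 686.  -323.4    0. ]
glass [680.3 143.    4. ]
```

```bash
cat > g.py <<'E'
import sys
from h import *
# usage: g.py x y z yaw  -> turn first (units of 5deg), then shift in the turned tool frame (units of 60mm)
def go(x,y,z,yaw):
    s=env.state();p=s["eef_pos"];r,pt,w=s["tcp_rot"]
    d=(yaw-w+np.pi)%(2*np.pi)-np.pi
    D=np.array([x,y,z])-p;c,sn=np.cos(yaw),np.sin(yaw)
    T=np.array([D[0]*c+D[1]*sn,D[0]*sn-D[1]*c,-D[2]])/60
    print("t %.1f pos %s yaw %.3f q6 %.2f open %.3f"%(s["t"],p.round(1),w,s["joints"][5],s["opening"]),"turn %.2f"%(-np.degrees(d)/5),"or %.2f"%(-np.degrees(d-np.sign(d)*2*np.pi)/5),"shift",T.round(3))
u=np.array([np.cos(-.115),np.sin(-.115)]);v=np.array([-u[1],u[0]]);C=np.array([567.8,-300.9])
def place(k,lat,gx): return C+{"f":-114,"d":114,"t":0}[k]*v+lat*v+gx*u
if __name__=="__main__": go(*map(float,sys.argv[1:5]))
E
python3 g.py 527 51 120 -0.06
python3 -c "
from g import *
print(place('f',20,-29),place('d',-24,-29),place('t',-24,-30),place('t',24,-30))"
```

```text
t 2.1 pos [ 276.3 -560.7  214.7] yaw 0.458 q6 -0.11 open 1.001 turn 5.93 or -66.07 shift [  3.56  -10.427   1.578]
[ 528.20536255 -390.95145576] [ 549.31875321 -208.16681545] [ 535.24423595 -321.29907417] [ 540.75207699 -273.61612452]
```

```bash
python3 -m inch '[[[0,0,0],0.99,0.2],[[0,0,0],0.99,0.2],[[0,0,0],0.99,0.2],[[0,0,0],0.99,0.2],[[0,0,0],0.99,0.2],[[0,0,0],0.98,0.2],[[0.2,-0.6,0],0,0.2],[[0.25,-0.75,0],0,0.2],[[0.25,-0.75,0],0,0.2],[[0.25,-0.75,0],0,0.2]]'
python3 -m inch '[[[0.25,-0.75,0.1],0,0.2],[[0.25,-0.75,0.2],0,0.2],[[0.25,-0.75,0.2],0,0.2],[[0.25,-0.75,0.2],0,0.2],[[0.25,-0.75,0.2],0,0.2],[[0.25,-0.75,0.2],0,0.2],[[0.25,-0.75,0.2],0,0.2],[[0.25,-0.75,0.1],0,0.2],[[0.25,-0.75,0],0,0.2],[[0.2,-0.5,0],0,0.2]]'
python3 g.py 527 51 7 -0.06
```

```text
t: 3.4
eef_pos: [343.7, -392.0, 214.7]
tcp_rot: [3.141, -0.0, -0.06]
ft_force: [0.5, -0.8, -0.2]
opening: 0.399
grip_force: 0.0
t: 4.65
eef_pos: [516.6, 34.0, 130.6]
tcp_rot: [3.142, -0.0, -0.058]
ft_force: [-0.0, -0.3, 0.5]
opening: 0.404
grip_force: 0.0
t 4.7 pos [516.6  34.  130.6] yaw -0.058 q6 1.57 open 0.404 turn 0.02 or -71.98 shift [ 0.156 -0.293  2.06 ]
```

```bash
python3 -m inch '[[[0.16,-0.3,0],0,0.2],[[0,0,0.5],0,0.2],[[0,0,0.6],0,0.2],[[0,0,0],0,0.2],[[0,0,0],0,0.2],[[0,0,0],0,0.2],[[0,0,0],0,0.2],[[0,0,0],0,0.2],[[0,0,0],0,0.2],[[0,0,0],0,0.2]]'
python3 - <<'E'
from h import *
p=eyes.read_camera("wrist");im=np.array(p["pixels"])
E=np.array(p["extrinsics"])
def proj(P):
    c=E[:3,:3]@P+E[:3,3];r=np.hypot(c[0],c[1]);th=np.arctan2(r,c[2]);return p["cx"]+p["fx"]*th*c[0]/r,p["cy"]+p["fy"]*th*c[1]/r
b=cv2.cvtColor(im,cv2.COLOR_RGB2BGR)
b=cv2.resize(b,None,fx=1.5,fy=1.5,interpolation=cv2.INTER_CUBIC)
for P,c in [((527,51,14),(0,0,255)),((497.6,52.8,10),(255,0,0)),((401,58.8,6),(0,255,0)),((594,47,6),(0,255,0))]:
    u,v=proj(np.array(P,float));print(u,v);cv2.circle(b,(int(u*1.5),int(v*1.5)),3,c,-1)
cv2.imwrite("pics/w1.png",b)
E
python3 g.py 527 51 7 -0.06
```

```text
t: 5.9
eef_pos: [526.7, 49.5, 64.6]
tcp_rot: [3.142, -0.0, -0.06]
ft_force: [-0.6, 0.7, -0.1]
opening: 0.401
grip_force: 0.0
256.2291326978439 212.41756406875027
256.2591734738174 245.03856790262054
256.2786744107879 332.26730347949365
256.16993741413467 125.06468467416136
t 6.0 pos [526.7  49.5  64.6] yaw -0.060 q6 1.60 open 0.401 turn 0.00 or -72.00 shift [ 0.003 -0.025  0.96 ]
```

View pics/w1.png

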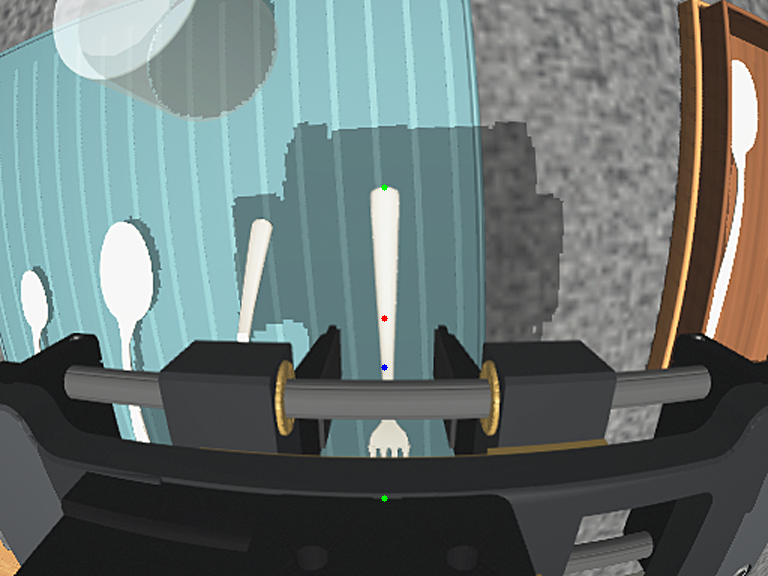

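The wrist view shows the fork handle at columns ~372–398, and my projected axis (column 384) and handle end (row 187) fall on it. The measurement holds, so I'll grasp.

```bash
python3 -m inch '[[[0,-0.02,0.4],0,0.2],[[0,0,0.4],0,0.2],[[0,0,0.16],0,0.2],[[0,0,0],0,0.2],[[0,0,0],0,1],[[0,0,0],0,1],[[0,0,0],0,1],[[0,0,0],0,1],[[0,0,0],0,1],[[0,0,0],0,1]]'
python3 -m inch '[[[0,0,-0.3],0,1],[[0,0,-0.7],0,1],[[0,0,-0.7],0,1],[[0,0,-0.3],0,1],[[0,0,0],0,1],[[0,0,0],0,1],[[0,0,0],0,1],[[0,0,0],0,1],[[0,0,0],0,1],[[0,0,0],0,1]]'
python3 g.py 528.2 -391 127 3.027
```

```text
t: 7.2
eef_pos: [527.0, 50.6, 7.3]
tcp_rot: [3.141, -0.001, -0.06]
ft_force: [-1.2, 0.2, 5.7]
opening: 0.088
grip_force: 30.0
t: 8.45
eef_pos: [526.8, 50.7, 126.9]
tcp_rot: [3.142, 0.0, -0.06]
ft_force: [-0.1, 0.9, -0.1]
opening: 0.088
grip_force: 29.9
t 8.4 pos [526.8  50.7 126.9] yaw -0.060 q6 1.60 open 0.088 turn -35.37 or 36.63 shift [-8.660e-01 -7.311e+00 -2.000e-03]
```

```bash
python3 -m inch '[[[0,0,0],-1,1],[[0,0,0],-1,1],[[0,0,0],-1,1],[[0,0,0],-1,1],[[0,0,0],-1,1],[[0,0,0],-1,1],[[0,0,0],-1,1],[[0,0,0],-1,1],[[0,0,0],-1,1],[[0,0,0],-1,1]]' | head -1
python3 -m inch '[[[0,0,0],-1,1],[[0,0,0],-1,1],[[0,0,0],-1,1],[[0,0,0],-1,1],[[0,0,0],-1,1],[[0,0,0],-1,1],[[0,0,0],-1,1],[[0,0,0],-1,1],[[0,0,0],-1,1],[[0,0,0],-1,1]]' | head -1
python3 -m inch '[[[0,0,0],-1,1],[[0,0,0],-1,1],[[0,0,0],-1,1],[[0,0,0],-1,1],[[0,0,0],-1,1],[[0,0,0],-1,1],[[0,0,0],-1,1],[[0,0,0],-1,1],[[0,0,0],-1,1],[[0,0,0],-1,1]]' | head -1
python3 -m inch '[[[0,0,0],-1,1],[[0,0,0],-1,1],[[0,0,0],-1,1],[[0,0,0],-1,1],[[0,0,0],-1,1],[[0,0,0],-0.37,1],[[-0.05,-0.4,0],0,1],[[-0.1,-0.75,0],0,1],[[-0.1,-0.75,0],0,1],[[-0.1,-0.75,0],0,1]]'
python3 -m inch '[[[-0.1,-0.8,0],0,1],[[-0.1,-0.8,0],0,1],[[-0.1,-0.8,0],0,1],[[-0.1,-0.8,0],0,1],[[-0.1,-0.8,0],0,1],[[-0.02,-0.66,0],0,1],[[0,0,0],0,1],[[0,0,0],0,1],[[0,0,0],0,1],[[0,0,0],0,1]]'
python3 g.py 528.2 -391 40 3.027
python3 - <<'E'
from h import *
p=eyes.read_camera("top");b=cv2.cvtColor(np.array(p["pixels"]),cv2.COLOR_RGB2BGR)[120:290,230:450]
cv2.imwrite("pics/t2.png",cv2.resize(b,None,fx=3,fy=3,interpolation=cv2.INTER_CUBIC))
E
```

```text
t: 9.7
t: 10.95
t: 12.2
t: 13.45
eef_pos: [529.4, -111.1, 127.1]
tcp_rot: [-3.141, 0.0, 3.026]
ft_force: [-0.3, 1.9, -0.7]
opening: 0.088
grip_force: 29.9
t: 14.7
eef_pos: [528.8, -390.2, 127.3]
tcp_rot: [-3.141, 0.0, 3.028]
ft_force: [0.5, -0.4, -0.0]
opening: 0.092
grip_force: 29.9
t 14.7 pos [ 528.8 -390.2  127.3] yaw 3.028 q6 -2.19 open 0.092 turn 0.01 or -71.99 shift [ 0.008 -0.015  1.455]
```

View pics/t2.png

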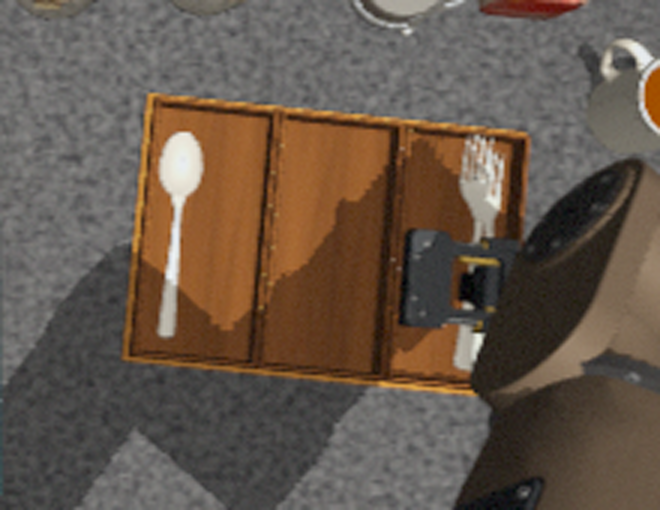

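The held fork appears shifted outward by parallax over the fork bin (head end at about (480,140)). I'll check from the wrist, closer in.

```bash
python3 -m inch '[[[0,0,0.4],0,1],[[0,0,0.5],0,1],[[0,0,0.35],0,1],[[0,0,0],0,1],[[0,0,0],0,1],[[0,0,0],0,1],[[0,0,0],0,1],[[0,0,0],0,1],[[0,0,0],0,1],[[0,0,0],0,1]]'
python3 - <<'E'
from h import *
from g import C,u,v
p=eyes.read_camera("wrist");im=np.array(p["pixels"])
E=np.array(p["extrinsics"])
def proj(P):
    c=E[:3,:3]@P+E[:3,3];r=np.hypot(c[0],c[1]);th=np.arctan2(r,c[2]);return p["cx"]+p["fx"]*th*c[0]/r,p["cy"]+p["fy"]*th*c[1]/r
b=cv2.cvtColor(im,cv2.COLOR_RGB2BGR)
b=cv2.resize(b,None,fx=1.5,fy=1.5,interpolation=cv2.INTER_CUBIC)
for l,c in [(-114,(0,0,255)),(-57,(0,255,0)),(0,(0,0,255)),(-171,(0,255,0))]:
  for x in (-116,-60,0,60):
    P=C+l*v+x*u
    q=proj(np.array([P[0],P[1],36 if c[1] else 4.]));cv2.circle(b,(int(q[0]*1.5),int(q[1]*1.5)),3,c,-1)
cv2.imwrite("pics/w2.png",b)
E
```

```text
t: 16.0
eef_pos: [528.4, -391.0, 52.1]
tcp_rot: [-3.142, 0.0, 3.027]
ft_force: [0.5, -0.5, 0.4]
opening: 0.092
grip_force: 29.9
```

View pics/w2.png

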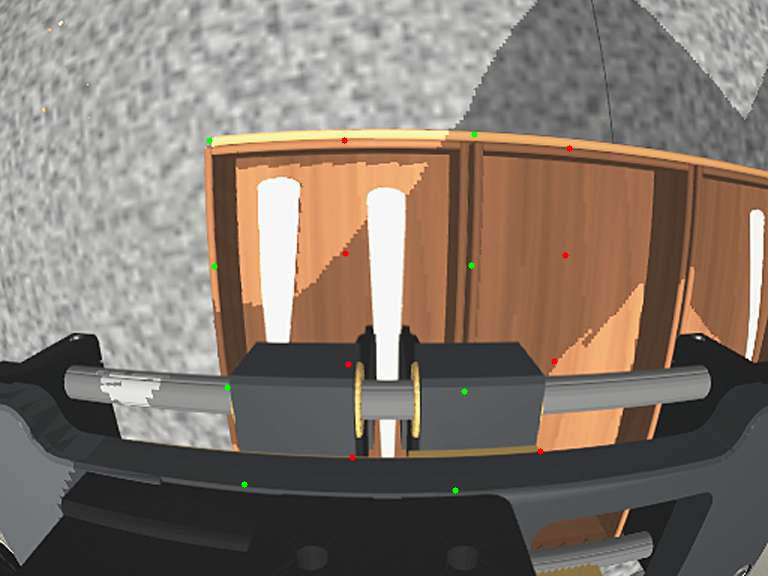

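The model points sit on the tray's rim and divider, and the held fork (column ~387) hangs clear of the tray fork (column ~280). I'll lower, release and move up.

```bash
python3 -m inch '[[[0,0,0.3],0,1],[[0,0,0.3],0,1],[[0,0,0.13],0,1],[[0,0,0],0,1],[[0,0,0],0,1],[[0,0,0],0,0.5],[[0,0,0],0,0.5],[[0,0,0],0,0.5],[[0,0,0],0,0.5],[[0,0,0],0,0.5]]'
python3 -m inch '[[[0,0,-0.1],0,0.5],[[0,0,-0.5],0,0.5],[[0,0,-0.7],0,0.5],[[0,0,-0.7],0,0.2],[[0,0,-0.2],0,0.2],[[0,0,0],0,0.2],[[0,0,0],0,0.2],[[0,0,0],0,0.2],[[0,0,0],0,0.2],[[0,0,0],0,0.2]]'
python3 g.py 546.6 123 142 2.863
```

```text
t: 17.3
eef_pos: [528.9, -392.3, 8.3]
tcp_rot: [-3.139, 0.002, 3.027]
ft_force: [-1.0, -4.3, 8.9]
opening: 0.25
grip_force: 3.9
t: 18.55
eef_pos: [528.4, -391.0, 139.9]
tcp_rot: [3.141, -0.0, 3.027]
ft_force: [0.4, 0.5, -0.8]
opening: 0.4
grip_force: 0.0
t 18.6 pos [ 528.4 -391.   139.9] yaw 3.027 q6 -2.19 open 0.400 turn 1.88 or -70.12 shift [ 2.064  8.319 -0.035]
```

```bash
python3 -m inch '[[[0,0,0],0.94,0.2],[[0,0,0],0.94,0.2],[[0.1,0.4,0],0,0.2],[[0.2,0.8,0],0,0.2],[[0.2,0.8,0],0,0.2],[[0.2,0.8,0],0,0.2],[[0.2,0.8,0],0,0.2],[[0.2,0.8,0],0,0.2],[[0.2,0.8,0],0,0.2],[[0.2,0.8,0],0,0.2]]'|head -1
python3 -m inch '[[[0.2,0.8,0],0,0.2],[[0.2,0.8,0],0,0.2],[[0.16,0.7,0],0,0.2],[[0,0,0.5],0,0.2],[[0,0,0.5],0,0.2],[[0,0,0.2],0,0.2],[[0,0,0],0,0.2],[[0,0,0],0,0.2],[[0,0,0],0,0.2],[[0,0,0],0,0.2]]'
python3 - <<'E'
from h import *
from meas import pieces
p=eyes.read_camera("top");pieces(p)
b=cv2.cvtColor(np.array(p["pixels"]),cv2.COLOR_RGB2BGR)[130:270,260:430]
cv2.imwrite("pics/t3.png",cv2.resize(b,None,fx=3,fy=3,interpolation=cv2.INTER_CUBIC))
p=eyes.read_camera("wrist");im=np.array(p["pixels"])
E=np.array(p["extrinsics"])
def proj(P):
    c=E[:3,:3]@P+E[:3,3];r=np.hypot(c[0],c[1]);th=np.arctan2(r,c[2]);return p["cx"]+p["fx"]*th*c[0]/r,p["cy"]+p["fy"]*th*c[1]/r
b=cv2.cvtColor(im,cv2.COLOR_RGB2BGR)
for P,c in [((546.4,122.5,10),(0,0,255)),((580,113,8),(255,0,0)),((518,130.3,10),(0,255,0)),((455,148,6),(0,255,0))]:
    q=proj(np.array(P,float));cv2.circle(b,(int(q[0]),int(q[1])),2,c,-1)
cv2.imwrite("pics/w3.png",b)
E
python3 g.py 546.6 123 7 2.863
```

```text
t: 19.8
t: 21.05
eef_pos: [546.8, 121.7, 68.8]
tcp_rot: [3.141, 0.001, 2.863]
ft_force: [0.5, 0.3, -0.7]
opening: 0.398
grip_force: 0.0
comp [163. 158.] 156 len 69 mid [694.1 170. ] head 1 yaw of +x-end dir -0.254 grip [665.6 177.4] lat -0.8
comp [289. 190.] 410 len 188 mid [ 581.6 -164.4] head 1 yaw of +x-end dir -0.110 grip [ 552.3 -161.2] lat -0.4
comp [371. 206.] 277 len 182 mid [ 553.9 -391. ] head 1 yaw of +x-end dir -0.097 grip [ 524.6 -388.2] lat -3.3
comp [390. 211.] 358 len 193 mid [ 547.5 -444.2] head 1 yaw of +x-end dir -0.123 grip [ 518.2 -440.6] lat -4.8
t 21.1 pos [546.8 121.7  68.5] yaw 2.863 q6 -1.19 open 0.402 turn -0.00 or 72.00 shift [0.008 0.02  1.026]
```

View pics/t3.png

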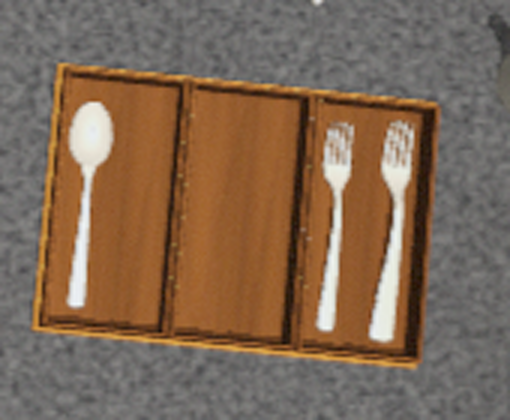

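View pics/w3.png

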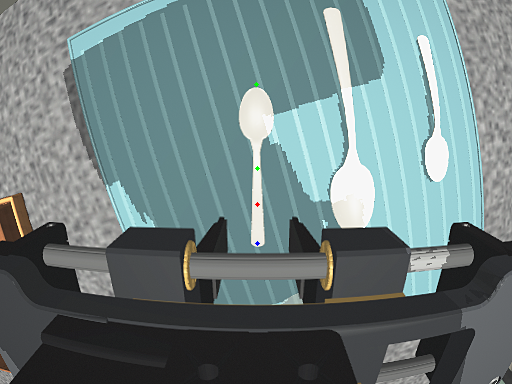

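The fork lies beside the tray fork with its head the right way (crop about (335,225)), and the tray fork hasn't moved. In the wrist view the teaspoon's axis at column 257 matches the projected points, so I'll grasp it.

```bash
python3 -m inch '[[[0,0.02,0.4],0,0.2],[[0,0,0.4],0,0.2],[[0,0,0.24],0,0.2],[[0,0,0],0,0.2],[[0,0,0],0,1],[[0,0,0],0,1],[[0,0,0],0,1],[[0,0,0],0,1],[[0,0,0],0,1],[[0,0,0],0,1]]'
python3 -m inch '[[[0,0,-0.3],0,1],[[0,0,-0.7],0,1],[[0,0,-0.7],0,1],[[0,0,-0.4],0,1],[[0,0,0],1,1],[[0,0,0],1,1],[[0,0,0],1,1],[[0,0,0],1,1],[[0,0,0],1,1],[[0,0,0],1,1]]'
python3 g.py 540.4 -276 127 -0.115
```

```text
t: 22.4
eef_pos: [547.0, 122.9, 5.9]
tcp_rot: [-3.142, 0.0, 2.863]
ft_force: [-0.2, -0.3, 2.3]
opening: 0.073
grip_force: 29.9
t: 23.65
eef_pos: [546.9, 122.9, 133.0]
tcp_rot: [3.141, 0.001, 2.336]
ft_force: [-0.6, -0.4, 0.5]
opening: 0.076
grip_force: 29.9
t 23.6 pos [546.9 122.9 133. ] yaw 2.336 q6 -0.66 open 0.076 turn 28.09 or -43.91 shift [0.655 6.618 0.099]
```

```bash
python3 -m inch '[[[0,0,0],1,1],[[0,0,0],1,1],[[0,0,0],1,1],[[0,0,0],1,1],[[0,0,0],1,1],[[0,0,0],1,1],[[0,0,0],1,1],[[0,0,0],1,1],[[0,0,0],1,1],[[0,0,0],1,1]]' | head -1
python3 -m inch '[[[0,0,0],1,1],[[0,0,0],1,1],[[0,0,0],1,1],[[0,0,0],1,1],[[0,0,0],1,1],[[0,0,0],1,1],[[0,0,0],1,1],[[0,0,0],1,1],[[0,0,0],1,1],[[0,0,0],1,1]]' | head -1
python3 -m inch '[[[0,0,0],1,1],[[0,0,0],1,1],[[0,0,0],1,1],[[0,0,0],1,1],[[0,0,0],1,1],[[0,0,0],1,1],[[0,0,0],1,1],[[0,0,0],1,1],[[0,0.3,0],0.09,1],[[0.05,0.6,0],0,1]]' |head -2
python3 -m inch '[[[0.1,0.8,0],0,1],[[0.1,0.8,0],0,1],[[0.1,0.8,0],0,1],[[0.1,0.8,0],0,1],[[0.1,0.8,0],0,1],[[0.1,0.8,0],0,1],[[0,0.6,0],0,1],[[0,0.3,0],0,1],[[0,0,0],0,1],[[0,0,0],0,1]]'
python3 g.py 540.4 -276 8 -0.115
```

```text
t: 24.9
t: 26.15
t: 27.4
eef_pos: [543.7, 68.2, 132.4]
t: 28.65
eef_pos: [541.5, -273.9, 132.0]
tcp_rot: [-3.141, 0.0, -0.111]
ft_force: [0.7, -0.2, -0.8]
opening: 0.076
grip_force: 29.9
t 28.6 pos [ 541.5 -273.9  132. ] yaw -0.111 q6 1.10 open 0.076 turn 0.05 or -71.95 shift [-0.014  0.036  2.066]
```

```bash
python3 -m inch '[[[0,0.04,0.5],0.05,1],[[0,0,0.7],0,1],[[0,0,0.5],0,1],[[0,0,0.25],0,1],[[0,0,0.13],0,1],[[0,0,0],0,1],[[0,0,0],0,0.65],[[0,0,0],0,0.65],[[0,0,0],0,0.65],[[0,0,0],0,0.65]]'
python3 -m inch '[[[0,0,-0.1],0,0.65],[[0,0,-0.5],0,0.65],[[0,0,-0.7],0,0.65],[[0,0,-0.7],0,0.2],[[0,0,-0.2],0,0.2],[[0,0,0],0,0.2],[[0,0,0],0,0.2],[[0,0,0],0,0.2],[[0,0,0],0,0.2],[[0,0,0],0,0.2]]'
python3 g.py 468 215.5 139 -0.153
```

```text
t: 29.9
eef_pos: [542.2, -278.1, 8.3]
tcp_rot: [3.14, -0.003, -0.116]
ft_force: [-0.4, -2.3, 6.2]
opening: 0.174
grip_force: 3.2
t: 31.15
eef_pos: [541.3, -277.3, 138.7]
tcp_rot: [-3.141, 0.0, -0.116]
ft_force: [1.4, 0.1, 0.4]
opening: 0.399
grip_force: 0.0
t 31.1 pos [ 541.3 -277.3  138.7] yaw -0.116 q6 1.11 open 0.399 turn 0.42 or -71.58 shift [-2.458e+00 -7.932e+00 -5.000e-03]
```

```bash
python3 -m inch '[[[-0.1,-0.3,0],0.42,0.2],[[-0.2,-0.6,0],0,0.2],[[-0.25,-0.8,0],0,0.2],[[-0.25,-0.8,0],0,0.2],[[-0.25,-0.8,0],0,0.2],[[-0.25,-0.8,0],0,0.2],[[-0.25,-0.8,0],0,0.2],[[-0.25,-0.8,0],0,0.2],[[-0.25,-0.8,0],0,0.2],[[-0.25,-0.8,0],0,0.2]]' |head -1
python3 -m inch '[[[-0.15,-0.6,0],0,0.2],[[0,-0.03,0.5],0,0.2],[[0,0,0.5],0,0.2],[[0,0,0.2],0,0.2],[[0,0,0],0,0.2],[[0,0,0],0,0.2],[[0,0,0],0,0.2],[[0,0,0],0,0.2],[[0,0,0],0,0.2],[[0,0,0],0,0.2]]'
python3 - <<'E'
from h import *
from meas import pieces
p=eyes.read_camera("top");pieces(p)
p=eyes.read_camera("wrist");im=np.array(p["pixels"])
E=np.array(p["extrinsics"])
def proj(P):
    c=E[:3,:3]@P+E[:3,3];r=np.hypot(c[0],c[1]);th=np.arctan2(r,c[2]);return p["cx"]+p["fx"]*th*c[0]/r,p["cy"]+p["fy"]*th*c[1]/r
b=cv2.cvtColor(im,cv2.COLOR_RGB2BGR)
for P,c in [((468,215.5,13),(0,0,255)),((404,224.5,8),(255,0,0)),((497,210.1,15),(0,255,0))]:
    q=proj(np.array(P,float));cv2.circle(b,(int(q[0]),int(q[1])),2,c,-1)
cv2.imwrite("pics/w4.png",b)
E
python3 g.py 468 215.5 7 -0.153
```

```text
t: 32.4
t: 33.65
eef_pos: [467.9, 215.2, 67.1]
tcp_rot: [3.142, -0.0, -0.153]
ft_force: [-0.0, -0.9, 0.1]
opening: 0.4
grip_force: 0.0
comp [163. 158.] 151 len 69 mid [694.1 168.9] head 1 yaw of +x-end dir -0.247 grip [665.5 176.1] lat -0.4
comp [289. 190.] 410 len 188 mid [ 581.6 -164.4] head 1 yaw of +x-end dir -0.110 grip [ 552.3 -161.2] lat -0.4
comp [371. 206.] 277 len 182 mid [ 553.9 -391. ] head 1 yaw of +x-end dir -0.097 grip [ 524.6 -388.2] lat -3.3
comp [390. 211.] 361 len 193 mid [ 547.3 -443.8] head 1 yaw of +x-end dir -0.116 grip [ 518.  -440.4] lat -4.9
comp [330. 197.] 213 len 130 mid [ 570.2 -279.4] head 1 yaw of +x-end dir -0.125 grip [ 540.9 -275.7] lat -0.9
comp [154. 203.] 121 len 40 mid [571.3 200.9] head -1 yaw of +x-end dir -0.671 grip [594.5 182.6] lat 0.0
comp [122. 212.] 102 len 41 mid [548.9 288.6] head 1 yaw of +x-end dir -0.509 grip [523.1 302.9] lat 0.0
t 33.8 pos [467.9 215.2  67. ] yaw -0.153 q6 2.03 open 0.401 turn -0.00 or 72.00 shift [ 0.001 -0.006  1.   ]
```

View pics/w4.png

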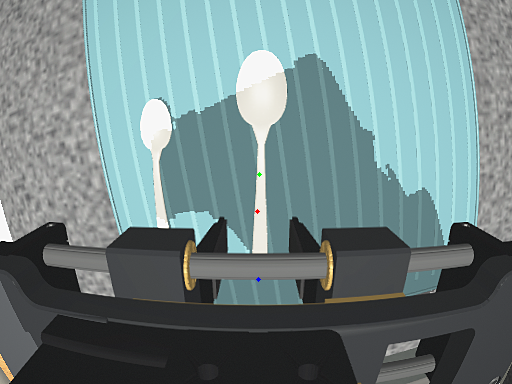

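The dessert spoon's handle is at column ~260 against a projected 257, about 1.5 mm off. The first teaspoon lies properly in the middle bin (mid 570,−279). I'll grasp the dessert spoon.

```bash
python3 -m inch '[[[0,0.025,0.4],0,0.2],[[0,0,0.4],0,0.2],[[0,0,0.2],0,0.2],[[0,0,0],0,0.2],[[0,0,0],0,1],[[0,0,0],0,1],[[0,0,0],0,1],[[0,0,0],0,1],[[0,0,0],0,1],[[0,0,0],0,1]]'
python3 -m inch '[[[0,0,-0.3],0,1],[[0,0,-0.7],0,1],[[0,0,-0.7],0,1],[[0,0,-0.4],0,1],[[0,0,0],0,1],[[0,0,0],0,1],[[0,0,0],0,1],[[0,0,0],0,1],[[0,0,0],0,1],[[0,0,0],0,1]]'
python3 g.py 549.5 -206.5 133 -0.105
```

```text
t: 35.0
eef_pos: [467.8, 213.7, 7.3]
tcp_rot: [-3.141, -0.0, -0.153]
ft_force: [0.2, -1.1, 6.2]
opening: 0.082
grip_force: 30.0
t: 36.25
eef_pos: [467.6, 213.7, 132.8]
tcp_rot: [3.141, 0.0, -0.153]
ft_force: [-0.4, 0.0, -1.0]
opening: 0.082
grip_force: 30.0
t 36.2 pos [467.6 213.7 132.8] yaw -0.153 q6 2.02 open 0.082 turn -0.55 or 71.45 shift [ 2.091e+00  6.821e+00 -3.000e-03]
```

```bash
python3 -m inch '[[[0.1,0.3,0],-0.55,1],[[0.2,0.62,0],0,1],[[0.25,0.8,0],0,1],[[0.25,0.8,0],0,1],[[0.25,0.8,0],0,1],[[0.25,0.8,0],0,1],[[0.25,0.8,0],0,1],[[0.25,0.8,0],0,1],[[0.2,0.7,0],0,1],[[0.09,0.4,0],0,1]]'
python3 -m inch '[[[0,0,0],0,1],[[0,0,0],0,1],[[0,0,0],0,1],[[0,0,0],0,1],[[0,0,0],0,1],[[0,0,0],0,1],[[0,0,0],0,1],[[0,0,0],0,1],[[0,0,0],0,1],[[0,0,0],0,1]]' |head -2
python3 g.py 549.5 -206.5 8.3 -0.105
```

```text
t: 37.5
eef_pos: [548.6, -208.4, 132.9]
tcp_rot: [3.141, -0.0, -0.107]
ft_force: [-0.4, 0.6, -0.5]
opening: 0.08
grip_force: 30.0
t: 38.75
eef_pos: [548.6, -206.6, 133.0]
t 38.8 pos [ 548.6 -206.6  133. ] yaw -0.105 q6 1.20 open 0.080 turn -0.00 or 72.00 shift [ 0.015 -0.003  2.079]
```

```bash
python3 -m inch '[[[0.015,0,0.5],0,1],[[0,0,0.7],0,1],[[0,0,0.5],0,1],[[0,0,0.25],0,1],[[0,0,0.13],0,1],[[0,0,0],0,1],[[0,0,0],0,0.65],[[0,0,0],0,0.65],[[0,0,0],0,0.65],[[0,0,0],0,0.65]]'
python3 -m inch '[[[0,0,-0.1],0,0.65],[[0,0,-0.5],0,0.65],[[0,0,-0.7],0,0.65],[[0,0,-0.7],0,0.2],[[0,0,-0.2],0,0.2],[[0,0,0],0,0.2],[[0,0,0],0,0.2],[[0,0,0],0,0.2],[[0,0,0],0,0.2],[[0,0,0],0,0.2]]'
python3 g.py 474 296.3 139 -0.142
```

```text
t: 40.0
eef_pos: [549.5, -206.8, 8.4]
tcp_rot: [3.141, -0.0, -0.105]
ft_force: [-0.1, 0.2, 2.2]
opening: 0.175
grip_force: 0.9
t: 41.25
eef_pos: [549.4, -206.6, 139.9]
tcp_rot: [-3.141, 0.001, -0.105]
ft_force: [-0.3, 0.3, 0.1]
opening: 0.405
grip_force: 0.0
t 41.2 pos [ 549.4 -206.6  139.9] yaw -0.105 q6 1.20 open 0.405 turn 0.42 or -71.58 shift [-2.43  -8.12   0.015]
```

```bash
python3 -m inch '[[[-0.1,-0.3,0],0.42,0.2],[[-0.2,-0.65,0],0,0.2],[[-0.24,-0.8,0],0,0.2],[[-0.24,-0.8,0],0,0.2],[[-0.24,-0.8,0],0,0.2],[[-0.24,-0.8,0],0,0.2],[[-0.24,-0.8,0],0,0.2],[[-0.24,-0.8,0],0,0.2],[[-0.24,-0.8,0],0,0.2],[[-0.24,-0.8,0],0,0.2]]' |head -1
python3 -m inch '[[[-0.15,-0.6,0],0,0.2],[[-0.06,-0.17,0.5],0,0.2],[[0,0,0.5],0,0.2],[[0,0,0.2],0,0.2],[[0,0,0],0,0.2],[[0,0,0],0,0.2],[[0,0,0],0,0.2],[[0,0,0],0,0.2],[[0,0,0],0,0.2],[[0,0,0],0,0.2]]'
python3 - <<'E'
from h import *
from meas import pieces
p=eyes.read_camera("top");pieces(p)
p=eyes.read_camera("wrist");im=np.array(p["pixels"])
E=np.array(p["extrinsics"])
def proj(P):
    c=E[:3,:3]@P+E[:3,3];r=np.hypot(c[0],c[1]);th=np.arctan2(r,c[2]);return p["cx"]+p["fx"]*th*c[0]/r,p["cy"]+p["fy"]*th*c[1]/r
b=cv2.cvtColor(im,cv2.COLOR_RGB2BGR)
for P,c in [((474,296.5,10),(0,0,255)),((503.2,292.4,12),(0,255,0))]:
    q=proj(np.array(P,float));cv2.circle(b,(int(q[0]),int(q[1])),2,c,-1)
cv2.imwrite("pics/w5.png",b)
E
python3 g.py 474 296.3 6 -0.142
```

```text
t: 42.5
t: 43.75
eef_pos: [473.3, 296.1, 68.3]
tcp_rot: [-3.142, -0.0, -0.142]
ft_force: [-0.1, -0.3, -0.1]
opening: 0.397
grip_force: 0.0
comp [163. 156.] 110 len 69 mid [697.5 172.8] head 1 yaw of +x-end dir -0.478 grip [671.3 186.4] lat -1.2
comp [289. 190.] 408 len 188 mid [ 581.6 -164.4] head 1 yaw of +x-end dir -0.110 grip [ 552.3 -161.2] lat -0.4
comp [305. 191.] 408 len 189 mid [ 578.3 -208.6] head 1 yaw of +x-end dir -0.114 grip [ 549.  -205.2] lat -1.3
comp [371. 207.] 275 len 182 mid [ 553.9 -391. ] head 1 yaw of +x-end dir -0.097 grip [ 524.6 -388.2] lat -3.3
comp [390. 211.] 354 len 193 mid [ 547.5 -444.2] head 1 yaw of +x-end dir -0.123 grip [ 518.2 -440.6] lat -4.8
comp [330. 197.] 213 len 130 mid [ 570.2 -279.4] head 1 yaw of +x-end dir -0.125 grip [ 540.9 -275.7] lat -0.9
t 43.9 pos [473.3 296.1  68.2] yaw -0.142 q6 2.15 open 0.400 turn 0.00 or -72.00 shift [ 0.012 -0.005  1.037]
```

View pics/w5.png

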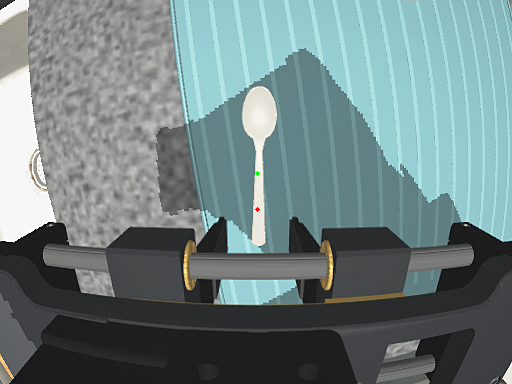

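The dessert spoon is down beside the other one, 44 mm apart. The last teaspoon is centred at column ~259, so I'll grasp it.

```bash
python3 -m inch '[[[0,0.01,0.4],0,0.2],[[0,0,0.4],0,0.2],[[0,0,0.24],0,0.2],[[0,0,0],0,0.2],[[0,0,0],0,1],[[0,0,0],0,1],[[0,0,0],0,1],[[0,0,0],0,1],[[0,0,0],0,1],[[0,0,0],0,1]]'
python3 -m inch '[[[0,0,-0.3],0,1],[[0,0,-0.7],0,1],[[0,0,-0.7],0,1],[[0,0,-0.4],0,1],[[0,0,0],0,1],[[0,0,0],0,1],[[0,0,0],0,1],[[0,0,0],0,1],[[0,0,0],0,1],[[0,0,0],0,1]]'
python3 g.py 535.5 -320.5 133 -0.115
```

```text
t: 45.1
eef_pos: [473.2, 295.5, 5.9]
tcp_rot: [3.142, -0.0, -0.142]
ft_force: [-0.8, -0.6, 2.5]
opening: 0.078
grip_force: 30.0
t: 46.35
eef_pos: [473.1, 295.5, 131.6]
tcp_rot: [3.141, 0.0, -0.142]
ft_force: [0.1, 0.1, -0.4]
opening: 0.075
grip_force: 30.0
t 46.4 pos [473.1 295.5 131.6] yaw -0.142 q6 2.15 open 0.075 turn -0.31 or 71.69 shift [ 2.21  10.079 -0.023]
```

```bash
python3 -m inch '[[[0.1,0.3,0],-0.31,1],[[0.15,0.6,0],0,1],[[0.18,0.8,0],0,1],[[0.18,0.8,0],0,1],[[0.18,0.8,0],0,1],[[0.18,0.8,0],0,1],[[0.18,0.8,0],0,1],[[0.18,0.8,0],0,1],[[0.18,0.8,0],0,1],[[0.18,0.8,0],0,1]]' |head -2
python3 -m inch '[[[0.18,0.8,0],0,1],[[0.18,0.8,0],0,1],[[0.1,0.8,0],0,1],[[0.06,0.38,0],0,1],[[0,0,0],0,1],[[0,0,0],0,1],[[0,0,0],0,1],[[0,0,0],0,1],[[0,0,0],0,1],[[0,0,0],0,1]]'
python3 g.py 535.5 -320.5 7 -0.115
```

```text
t: 47.6
eef_pos: [523.3, -153.0, 131.9]
t: 48.85
eef_pos: [535.2, -320.4, 131.9]
tcp_rot: [3.142, -0.0, -0.115]
ft_force: [-0.2, 0.2, 0.1]
opening: 0.073
grip_force: 30.0
t 48.9 pos [ 535.2 -320.4  131.9] yaw -0.115 q6 1.04 open 0.073 turn 0.01 or -71.99 shift [5.000e-03 1.000e-03 2.081e+00]
```

```bash
python3 -m inch '[[[0,0,0.5],0,1],[[0,0,0.7],0,1],[[0,0,0.5],0,1],[[0,0,0.25],0,1],[[0,0,0.13],0,1],[[0,0,0],0,1],[[0,0,0],0,0.65],[[0,0,0],0,0.65],[[0,0,0],0,0.65],[[0,0,0],0,0.65]]'
python3 -m inch '[[[0,0,-0.1],0,0.65],[[0,0,-0.5],0,0.65],[[0,0,-0.8],0,0.65],[[0,0,-0.8],0,0.2],[[0,-0.5,-0.4],0,0.2],[[0,-0.8,0],0,0.2],[[0,-0.8,0],0,0.2],[[0,-0.8,0],0,0.2],[[0,-0.8,0],0,0.2],[[0,-0.8,0],0,0.2]]'
python3 -m inch '[[[0,-0.8,0],0,0.2],[[0,-0.5,0],0,0.2],[[0,0,0],0,0.2],[[0,0,0],0,0.2],[[0,0,0],0,0.2],[[0,0,0],0,0.2],[[0,0,0],0,0.2],[[0,0,0],0,0.2],[[0,0,0],0,0.2],[[0,0,0],0,0.2]]' |head -2
python3 - <<'E'
from h import *
from meas import pieces
p=eyes.read_camera("top");pieces(p)
b=cv2.cvtColor(np.array(p["pixels"]),cv2.COLOR_RGB2BGR)[120:280,90:430]
cv2.imwrite("pics/t9.png",cv2.resize(b,None,fx=2.35,fy=2.35,interpolation=cv2.INTER_CUBIC))
p=eyes.read_camera("scene")
b=cv2.cvtColor(np.array(p["pixels"]),cv2.COLOR_RGB2BGR)[110:280,200:350]
cv2.imwrite("pics/s9.png",cv2.resize(b,None,fx=3.4,fy=3.4,interpolation=cv2.INTER_CUBIC))
E
```

```text
t: 50.1
eef_pos: [536.0, -321.7, 8.3]
tcp_rot: [3.14, -0.003, -0.115]
ft_force: [-0.8, -3.5, 7.0]
opening: 0.169
grip_force: 3.1
t: 51.35
eef_pos: [566.1, -50.7, 163.6]
tcp_rot: [3.142, -0.001, -0.115]
ft_force: [-0.5, -0.9, -0.6]
opening: 0.401
grip_force: 0.0
t: 52.6
eef_pos: [575.0, 25.2, 163.0]
comp [164. 154.] 99 len 59 mid [707.  172.9] head -1 yaw of +x-end dir -0.839 grip [726.8 150.9] lat -3.3
comp [289. 190.] 409 len 188 mid [ 581.6 -164.4] head 1 yaw of +x-end dir -0.110 grip [ 552.3 -161.2] lat -0.4
comp [305. 191.] 410 len 189 mid [ 578.3 -208.3] head 1 yaw of +x-end dir -0.111 grip [ 548.9 -205.1] lat -1.4
comp [371. 206.] 280 len 182 mid [ 553.9 -391. ] head 1 yaw of +x-end dir -0.097 grip [ 524.6 -388.2] lat -3.3
comp [390. 211.] 360 len 193 mid [ 547.4 -443.8] head 1 yaw of +x-end dir -0.115 grip [ 518.1 -440.4] lat -5.0
comp [330. 197.] 213 len 130 mid [ 570.2 -279.6] head 1 yaw of +x-end dir -0.128 grip [ 540.9 -275.8] lat -0.8
comp [346. 198.] 215 len 131 mid [ 566.  -323.8] head 1 yaw of +x-end dir -0.131 grip [ 536.8 -319.9] lat -0.8
```

View pics/t9.png

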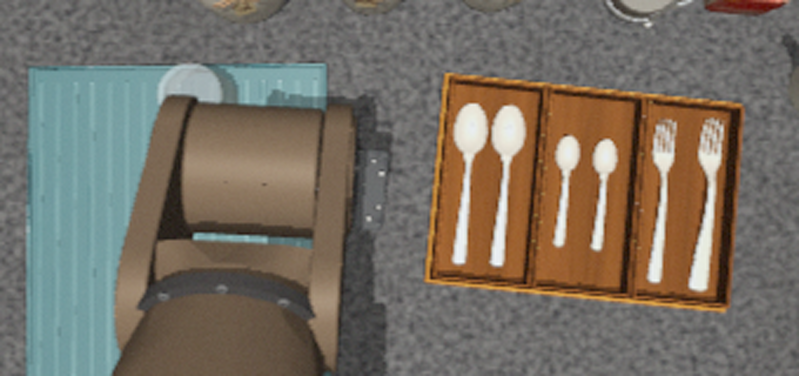

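View pics/s9.png

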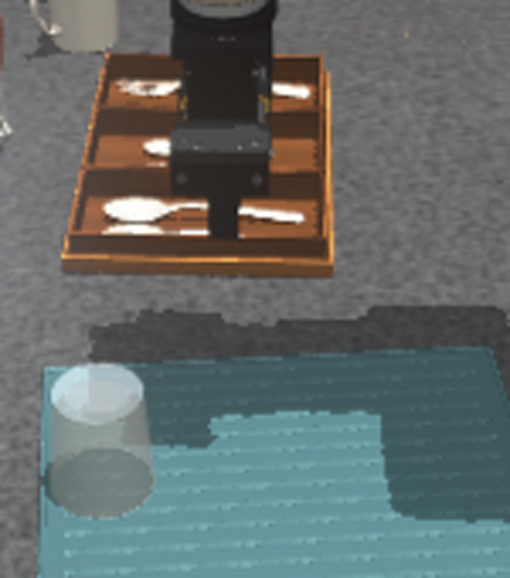

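The top view shows all six pieces in pairs in their bins with heads up (+x), lying flat and apart. The glass is standing where it was and the arm is clear, so I'll hand in.

```bash
python3 -c "
from cell import env
print(env.job_done())"
```

```text
the job is handed in; nothing more can be done
None
```

I put the fork, the dessert spoon and both teaspoons in their bins and handed the job in at about 53 s. The final pictures show each piece lying flat beside its neighbour with its head to the right end, and the glass standing untouched. The hand-in returned no verdict.

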